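# Start and close a bottle's threaded cap, then switch the stirrer on

### The job

Take the larger of the two blue caps out of the wire rack, where it stands on edge, lay it mouth-down on the bench and let go, then take it again by its rim and screw it onto the bottle on the stirrer: turn it backward (counter-clockwise from above) until it drops into the thread, then forward until it is fully home. Let go of it, then flip the stirrer's toggle over its centre to the other side. Leave everything else where it stands.

Things in the scene. Friction and masses are not known exactly. Their poses are not given: they have to be found in the camera images.
- cap: The larger blue ribbed screw cap: round, 60 mm diameter, 30 mm tall, 4.5 mm wall, closed top 4 mm thick, 60 g. Origin: centre of the open mouth's rim plane; z points from mouth to closed top. Starts on edge in the rack, mouth towards the robot, closed top away, axis level. Inside near the mouth: four lugs 90 deg apart, 5 mm wide, 3.5 mm high, undersides 2 mm inside the mouth, tips on a 40 mm circle.
- small_cap: The smaller blue ribbed cap, 44 mm diameter, 28 mm tall, on edge in the rack's other place (which is which varies). Origin and axes as for the large cap. Bystander.
- rack: Fixed low wire rack, 70 x 200 mm, origin under its centre, z up. Two places, at y = -50 and +50 mm; in each a cap stands on edge on two bars, axis along the rack's x, between 28 mm high fences 33 mm apart inside. The large cap's centre is 43 mm above the bench there. The bench 0.45 to 0.55 m straight ahead of the robot, between rack and stirrer, is clear.
- stirrer: Fixed white magnetic stirrer, 280 x 160 x 60 mm, origin under its centre, z up. Its toggle stands on top, 90 mm from the centre to its -x (robot's side); a round white bottle, 84 mm wide, is locked on it 55 mm to its +x. The neck has a core of 37 mm diameter with a conical tip and four thread ridges of 47 mm diameter, whose direction differs every time and is not reported.
- neck (a point): On the neck's vertical axis, 160 mm above the bench, level with the ridges' upper ends; the neck's top is 10 mm higher. Ridges repeat every 90 deg, span 59 deg and rise counter-clockwise by 0.07 mm/deg; a 2 mm wide upright stop at each low end, 3.5 mm taller than the ridge's upper end, blocks forward turning. A cap set on ridges has its origin 2 to 6 mm below this point, on stops 1.5 mm above it. Radial play 1.5 mm.
- toggle (a joint): The stirrer's toggle: 0 = off, leaning 0.45 rad towards the stirrer's +y (the robot's left); 0.9 rad = on, leaning as far to -y. A spring throws it to either end from its upright middle at 0.45 rad; about 3 N at the tip moves it.
- toggle_tip (a point): Point near the end of the toggle's steel bat. The bat is 34 mm long, 11 mm thick near the tip; it pivots 64 mm above the bench about the stirrer's x axis; this point is 32 mm from the pivot.
- beaker: Glass beaker, 72 mm wide, 95 mm tall, origin under its centre; bystander.
- tube_rack: White block, 70 x 150 mm, with blue-capped tubes up to 97 mm high, origin under its centre; bystander.
- tip_box: Grey box with clear lid, 85 x 120 x 60 mm, origin under its centre; bystander.
- wash_bottle: White bottle with blue cap, 64 mm diameter, 150 mm tall, origin under its centre; bystander.
- dishes: Stack of three dishes, 94 mm diameter, 45 mm tall, origin under its centre; bystander.
- marker: Marker pen, 135 mm long, 17 mm thick, lying along its x, origin under its middle; bystander.
- thread_start (a point): On the neck's axis, 10 mm below point neck: where the cap's origin is (within 1 mm) once its lugs have dropped by 9 mm off the ridges' upper ends, after at most 85 deg counter-clockwise (now and then at once); a stop then ends backward turning. Lugs set on the stops first fall 7 to 8 mm, only onto the ridges' low ends. A cap held in a gripper drops only if the gripper moves down or lets it.
- home (a point): On the neck's axis, 14.7 mm below point neck: where the cap's origin is when it is fully home. From the drop it takes 59 to 72 deg clockwise (seen from above), sinking 0.07 mm/deg with the lugs under the ridges, to a hard stop. It turns easily; light downward pressure helps.
Not all that is in view belongs to the job. Leave any orange or turquoise look-alike of the cap alone.

How it is judged:
On the way, in this order (a step that is already met when the one before it is completed fails the run):
1. the large cap lies mouth-down on the bench, let go (height (world z) of cap below 0.005 m and angle between cap's own z axis and vertical below 0.1 rad and contact force between cap and the fingers below 0.2 N), for 0.2 s.
2. the cap has dropped into the thread of the neck (z of cap in the frame of neck between -0.02 and -0.0085 m and angle between cap's own z axis and vertical below 0.08 rad and horizontal distance between cap and neck below 0.004 m), for 0.05 s.
3. the cap is turned fully home and let go (z of cap in the frame of neck between -0.02 and -0.013 m and angle between cap's own z axis and vertical below 0.08 rad and horizontal distance between cap and neck below 0.004 m and contact force between cap and the fingers below 0.2 N), for 0.2 s.
4. the toggle is flipped over its centre (value of joint toggle above 0.75 rad), for 0.2 s.
At the end, for the whole second after the job is handed in: The large cap is level on the bottle's neck, within 2 mm of its lowest, fully turned position (origin 13 mm or more below the neck point, within 4 mm of its axis, tilt under 0.08 rad), at rest and let go; the toggle stands at its other end (over 0.75 rad); no bystander has been moved (z of cap in the frame of neck between -0.02 and -0.013 m and angle between cap's own z axis and vertical below 0.08 rad and horizontal distance between cap and neck below 0.004 m and linear speed of cap below 0.02 m/s and value of joint toggle above 0.75 rad); the robot touches nothing.
It fails at once if a bystander is moved by more than 30 mm (distance of any of small_cap, beaker, tube_rack, tip_box, wash_bottle, dishes, marker from where it was at the start of the episode above 0.03 m).
It fails at once if the toggle is thrown before the cap is home (value of joint toggle above 0.45 rad and (z of cap in the frame of neck above -0.0125 m or horizontal distance between cap and neck above 0.005 m)).
It also fails if it takes over 72 s, if anything falls off the work surface, if the arm or the gripper's body presses on something with over 40 N, if the wrist force passes 120 N, or if a joint passes its speed limit or range.

### The arm

A 6-joint arm with a two-finger parallel gripper is mounted at the origin on the work surface. World frame = base frame: x ahead of the robot, y to its left, z up, the work surface at z = 0. Lengths are in m, angles in rad, forces in N, time in s.
With the tool pointing down it reaches from about 0.375 to 0.9 m from the base axis. Payload 3.1 kg.
Tool frame: the origin (TCP) lies between the finger pads; the fingertips stand 19 mm ahead of it and the grasp point (between the pads) is the TCP; z points along the fingers, y is the direction in which the jaws open and shut (so a half turn about z gives the same grasp; the last joint's range is limited). The gripper opens to 87 mm and grips with 3 to 60 N. Pads are 19 mm wide; open, the fingers measure 117 mm over their backs; the gripper's body (75 mm by 190 mm) begins 51 mm behind the grasp point.
Start: joints at [1.002, 0.527, 1.433, -0, 1.181, -0.178], TCP at [0.237, 0.578, 0.242] pointing down, gripper open.
Joint ranges: [-3.08, 3.08], [-0.75, 2.2], [0.22, 2.44], [-1.43, 4.57], [0, 2.65], [-2.85, 2.85]. Speed limits (rad/s): [2.79, 2.79, 3.14, 3.14, 3.14, 3.14].

### API

Orientations are given as a unit quaternion [x, y, z, w].
In Python, from rig import robot gives the robot as it stands.
- The arm moves only by the tool apply_moves, never from a script. Its argument "series" is a list of rows, each a list of 7 numbers: the shift along the tool's x, y, z in cm, then the turn, a rotation vector about the tool's x, y, z in degrees, then the opening, from 0 (shut) to 1 (fully open). In form: [[dx, dy, dz, rx, ry, rz, grip], ...]. A call has 1 to 5 rows; each row is the pose to reach, as a shift and turn from the pose commanded when the call began, along the tool's axes at that moment; what a row does not reach only later rows make up. A row lasts 1/12 s, in which the tool goes at most 41.7 mm and 7.16 degrees, less where a joint would pass 70% of its speed; a pose out of reach is approached as far as the arm can. A call with a gripper value outside its range is refused whole. The fingers move at their own pace and stop on an object; "newtons" is the grip in N (left out, the last holds). Time passes only in rows, so rows that repeat a pose let the fingers close. It gives the time, the measured TCP pose, the force and the opening at its end, in the units of the state.
- robot.get_obs(): the state, without advancing time (a new reading comes with each control period).
- robot.camera(name): name is "scene" or "top" or "wrist"; returns the picture (400x640x3 uint8, red, green, blue); there is no depth.
- robot.camera_params(name): a dict with "mtx" (3x3 intrinsics, pixels), "origin" and "rotation" of the camera in the world. Camera axes: x right, y down, z forward; pixel columns grow to the right and rows downward; lengths in m; the calibration is good to about 2 mm. A picture is of the moment at which its call begins: read the wrist's pose just before it. camera_params takes no time and is no camera call; for the wrist camera it gives the pose at the moment of the call.
- robot.hand_in(): hands the job in, once; it reports no verdict.
The state is a dict: "time": time; "q": joint angles; "joint_velocities": joint speeds; "joint_torque": joint torques, N m; "position": TCP position; "tool_rot": TCP orientation; "ft_force": force on the tool from outside, world axes, zero at the start; "moment": the same for the moment, N m; "grip_width": finger opening in m.
Only numpy, scipy, OpenCV 4.12 (cv2) and the standard library are available. Lean on these libraries where they do the work, as an engineer would, in place of code of your own. Each camera call takes 0.05 s, during which the arm holds its last target. There are 200 camera calls.

## Working session

There is one attempt and no reset: what is moved stays moved. The work goes in short steps, Python scripts to look and compute and a tool call to move; the robot and the scene stay as the last step left them, time stands still between calls to the robot, and variables do not carry over. Pictures are saved under pics/ and viewed, about 8 in all and at most 12, crops included, and the job is handed in when it is done.

Besides the shell and the picture viewer there is one more tool, called as a command line: name --pt "numbers of a row" for each row, then --argument value for the rest. apply_moves: Moves the arm, as the interface text tells. Its arguments: {"type":"object","properties":{"series":{"type":"array"},"newtons":{"type":"number"}},"required":["series"]}

```bash
ls; mkdir -p pics
cat > h.py <<'E'
import numpy as np, cv2
from rig import robot
from scipy.spatial.transform import Rotation as R
def snap(n,f):
    p=robot.camera_params(n); im=robot.camera(n); cv2.imwrite('pics/'+f,cv2.cvtColor(im,cv2.COLOR_RGB2BGR)); return im,p
def ray(p,u,v,z):
    d=np.array(p['rotation'])@np.linalg.inv(p['mtx'])@[u,v,1]; o=np.array(p['origin']); return o+d*(z-o[2])/d[2]
def proj(p,X):
    c=np.array(p['mtx'])@(np.array(p['rotation']).T@(np.array(X)-p['origin'])); return c[:2]/c[2]
E
python3 - <<'E'
from h import *
for n in('top','scene'):
    im,p=snap(n,n+'0.png'); print(n,np.round(p['origin'],3),np.round(p['rotation'],3).tolist(),np.round(p['mtx'],1).tolist())
print(robot.get_obs())
E
```

```text
pics
top [0.288 0.059 1.848] [0.707, -0.703, 0.054, -0.059] [[511.8, 0.0, 324.2], [0.0, 511.8, 207.4], [0.0, 0.0, 1.0]]
scene [0.958 0.683 1.052] [0.255, 0.912, -0.307, -0.096] [[414.2, 0.0, 311.4], [0.0, 414.2, 195.2], [0.0, 0.0, 1.0]]
{'time': 0.1, 'q': array([ 1.00250620e+00,  5.28386648e-01,  1.43376886e+00, -2.17784874e-05,
        1.18141047e+00, -1.78530754e-01]), 'joint_velocities': array([ 1.87631663e-05, -5.40413639e-04, -1.59008856e-03, -4.82417706e-04,
        3.27305945e-04,  1.29542736e-03]), 'joint_torque': array([-4.51093265e-04, -4.40988421e+01, -1.77149910e+01,  6.34901575e-02,
        5.33980213e-02, -2.52975599e-05]), 'position': array([0.23713307, 0.57759214, 0.24066289]), 'tool_rot': array([ 1.93644340e-01,  9.81071300e-01, -9.22339856e-04, -3.50549944e-04]), 'ft_force': array([ 0.62605393,  0.60743111, -0.0357992 ]), 'moment': array([-0.04745417,  0.00291239, -0.06584511]), 'grip_width': 0.08703395952419339}
```

```bash
python3 - <<'E'
s=open('h.py').read()
s=s.replace("np.array(p['rotation'])","rot(p)").replace("def snap","def rot(p): return R.from_quat(p['rotation']).as_matrix()\ndef snap")
open('h.py','w').write(s)
E
python3 - <<'E'
from h import *
p=robot.camera_params('top');print(rot(p).round(2)); print(ray(p,320,200,0),proj(p,[0.5,0,0]))
E
```

```text
[[ 0.01 -0.99  0.16]
 [-1.   -0.    0.01]
 [-0.01 -0.16 -0.99]]
[0.61340949 0.08700969 0.        ] [343.74096229 230.88981674]
```

View pics/top0.png

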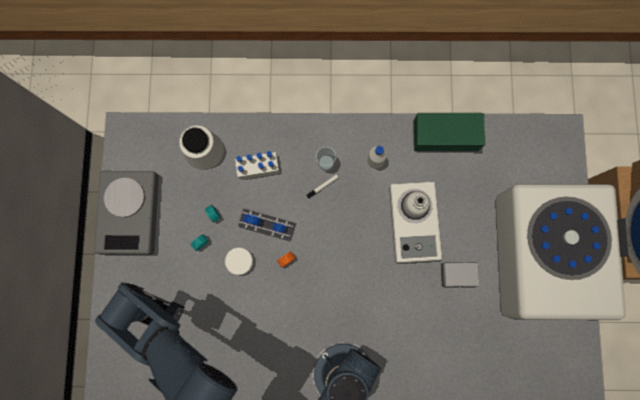

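View pics/scene0.png

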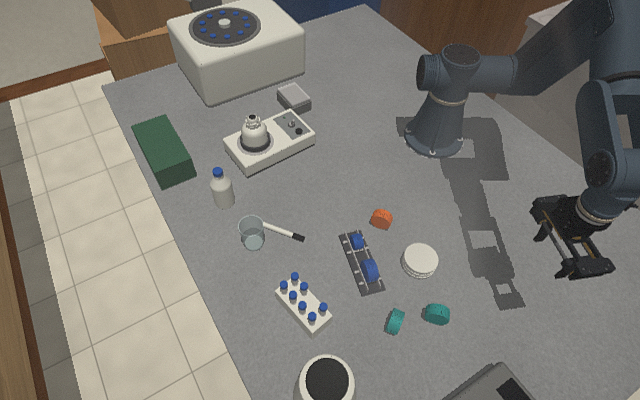

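Run:
```python
from h import *
im=cv2.imread('pics/top0.png')
a=cv2.resize(im[195:255,230:305],None,fx=5,fy=5,interpolation=cv2.INTER_CUBIC)
b=cv2.resize(im[175:270,380:450],None,fx=5,fy=5,interpolation=cv2.INTER_CUBIC)
o=np.zeros((480,780,3),np.uint8);o[:300,:375]=a;o[:475,400:750]=b
cv2.imwrite('pics/crop0.png',o)
p=robot.camera_params('top')
for n,u,v,z in [('large',254,220,.06),('small',281,228,.05),('rackL',239,213,.028),('rackR',296,232,.028),('neck',420,200,.17),('tog',419,247,.09),('st1',391,184,.06),('st2',436,182,.06),('st3',441,262,.06),('st4',397,264,.06),('dish',239,262,.045),('orange',287,260,.03),('wash',377,155,.1)]: print(n,ray(p,u,v,z).round(3))
```

```text
large [0.53  0.318 0.06 ]
small [0.503 0.223 0.05 ]
rackL [0.56  0.378 0.028]
rackR [0.492 0.172 0.028]
neck [ 0.585 -0.248  0.17 ]
tog [ 0.435 -0.255  0.09 ]
st1 [ 0.662 -0.166  0.06 ]
st2 [ 0.67  -0.327  0.06 ]
st3 [ 0.386 -0.336  0.06 ]
st4 [ 0.378 -0.183  0.06 ]
dish [0.383 0.369 0.045]
orange [0.392 0.202 0.03 ]
wash [ 0.757 -0.114  0.1  ]
```

View pics/crop0.png

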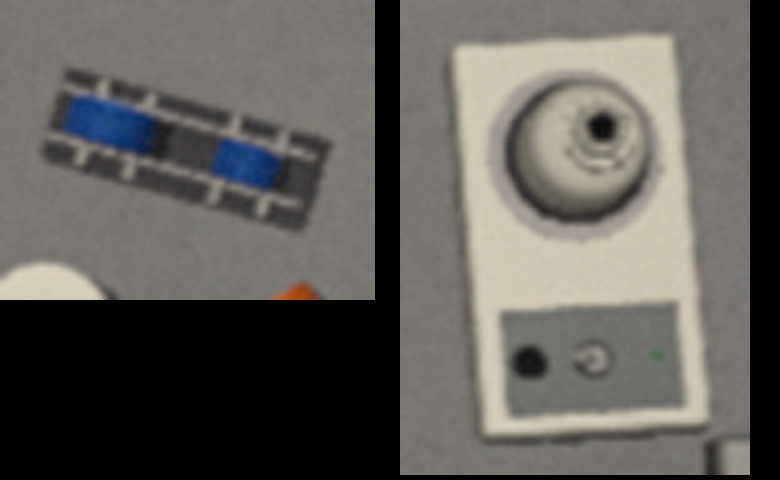

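```bash
cat >> h.py <<'E'
def go(pos,Rt,prnt=True):
    o=robot.get_obs(); Rc=R.from_quat(o['tool_rot'])
    d=Rc.inv().apply(np.array(pos)-o['position'])*100; r=(Rc.inv()*Rt).as_rotvec(degrees=True)
    print('t',round(o['time'],2),'pos',o['position'].round(4),'w',round(o['grip_width'],4),'F',o['ft_force'].round(1),'| cm',d.round(2),'deg',r.round(1),'rows',round(max(np.linalg.norm(d)/4.17,np.linalg.norm(r)/7.16),1))
def frame(xdir,tilt=0):
    """tool down, tool x along horizontal dir xdir (rad), then tilt about tool y deg"""
    x=np.array([np.cos(xdir),np.sin(xdir),0]);z=np.array([0,0,-1.]);y=np.cross(z,x)
    return R.from_matrix(np.array([x,y,z]).T)*R.from_euler('y',tilt,degrees=True)
E
python3 - <<'E'
from h import *
yaw=-0.315
go([.49,.335,.2],frame(np.pi+yaw,0))
p=robot.camera_params('wrist');o=robot.get_obs();Rc=R.from_quat(o['tool_rot'])
print('cam in tool',Rc.inv().apply(p['origin']-o['position']).round(3),(Rc.inv()*R.from_quat(p['rotation'])).as_matrix().round(2).tolist())
p=robot.camera_params('top'); print(ray(p,257,164,.09).round(3))
E
```

```text
t 0.1 pos [0.2371 0.5776 0.2407] w 0.087 F [ 0.6  0.6 -0. ] | cm [-32.61 -12.82   4.08] deg [-0.1 -0.  -4.3] rows 8.5
cam in tool [ 0.068 -0.    -0.143] [[0.0, -0.97, -0.25], [1.0, 0.0, 0.0], [0.0, -0.25, 0.97]]
[0.725 0.309 0.09 ]
```

apply_moves --pt "-16.3 -6.4 2 0 0 35 1" --pt "-16.3 -6.4 2 0 0 35 1" --pt "-16.3 -6.4 2 0 0 35 1" --pt "-16.3 -6.4 2 0 0 35 1" --pt "-16.3 -6.4 2 0 0 35 1"

```text
time: 0.52
position: [0.3675, 0.4527, 0.2203]
tool_rot: [0.484, 0.875, -0.001, 0.001]
ft_force: [-0.4, -0.0, -0.3]
grip_width: 0.0872
```

apply_moves --pt "-17 4.1 2 0 0 35 1" --pt "-17 4.1 2 0 0 35 1" --pt "-17 4.1 2 0 0 35 1" --pt "-17 4.1 2 0 0 35 1" --pt "-17 4.1 2 0 0 35 1"

```text
time: 0.93
position: [0.4946, 0.3316, 0.2005]
tool_rot: [0.725, 0.689, -0.0, 0.001]
ft_force: [0.2, 0.9, -0.2]
grip_width: 0.087
```

apply_moves --pt "0 0 0 0 0 35 1" --pt "0 0 0 0 0 35 1" --pt "0 0 0 0 0 35 1" --pt "0 0 0 0 0 35 1" --pt "0 0 0 0 0 35 1"

```text
time: 1.35
position: [0.49, 0.3357, 0.201]
tool_rot: [0.898, 0.441, -0.001, -0.0]
ft_force: [-0.1, 0.9, -0.1]
grip_width: 0.087
```

apply_moves --pt "0 0 0 0 0 35 1" --pt "0 0 0 0 0 35 1" --pt "0 0 0 0 0 35 1" --pt "0 0 0 0 0 35 1" --pt "0 0 0 0 0 35 1"

```text
time: 1.77
position: [0.4898, 0.3358, 0.2011]
tool_rot: [0.989, 0.151, -0.001, 0.0]
ft_force: [0.0, -0.0, 0.1]
grip_width: 0.0873
```

apply_moves --pt "0 0 0 0 0 35 1" --pt "0 0 0 0 0 35 1" --pt "0 0 0 0 0 35 1" --pt "0 0 0 0 0 35 1" --pt "0 0 0 0 0 35 1" --pt "0 0 0 0 0 35 1"

```text
validation failed for argument at $.se...
```

apply_moves --pt "0 0 0 0 0 35 1" --pt "0 0 0 0 0 35 1" --pt "0 0 0 0 0 35 1" --pt "0 0 0 0 0 35 1" --pt "0 0 0 0 0 35 1"

```text
time: 2.18
position: [0.4898, 0.3358, 0.2011]
tool_rot: [0.988, -0.154, -0.0, 0.0]
ft_force: [-0.7, -0.7, 0.3]
grip_width: 0.0871
```

Run:
```python
from h import *
print(robot.get_obs()['q'].round(3))
snap('wrist','w1.png');p=robot.camera_params('wrist');print(p)
```

```text
[ 0.413  0.534  1.553 -0.     1.055  2.292]
{'mtx': array([[353.53117048,   0.        , 322.08943189],
       [  0.        , 353.53117048, 201.85551029],
       [  0.        ,   0.        ,   1.        ]]), 'origin': array([0.55427782, 0.31508633, 0.34419597]), 'rotation': array([-0.58421709,  0.80170908,  0.10181949, -0.07473775])}
```

View pics/w1.png

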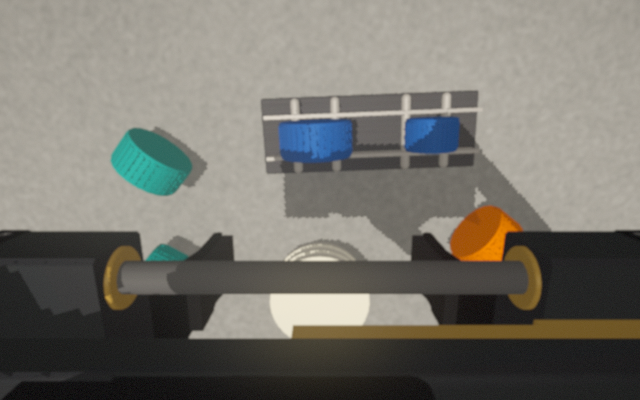

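Run:
```python
from h import *
p=robot.camera_params('wrist')
for u,v,z in [(316,121,.073),(316,162,.073),(316,140,.073),(279,140,.043),(353,138,.043),(405,134,.043),(459,134,.043),(262,99,0),(477,92,0),(267,173,0),(475,165,0),(316,133,.043)]: print(u,v,ray(p,u,v,z).round(4))
print(proj(robot.camera_params('top'),[.535,.322,.073]))
```

```text
316 121 [0.5483 0.3216 0.073 ]
316 162 [0.519  0.3311 0.073 ]
316 140 [0.5349 0.3259 0.073 ]
279 140 [0.5423 0.3568 0.043 ]
353 138 [0.5248 0.297  0.043 ]
405 134 [0.5146 0.2545 0.043 ]
459 134 [0.5008 0.2114 0.043 ]
262 99 [0.5812 0.3651 0.    ]
477 92 [0.5258 0.1724 0.    ]
267 173 [0.5139 0.3847 0.    ]
475 165 [0.459  0.1881 0.    ]
316 133 [0.5383 0.3253 0.043 ]
[252.49135698 218.09866001]
```

Run:
```python
from h import *
F=frame(-.28,-25)
go([.576,.3136,.13],F)
```

```text
t 2.23 pos [0.4898 0.3358 0.2011] w 0.0871 F [-0.2 -0.4  0.4] | cm [ 8.89 -0.53  7.1 ] deg [ -0.3 -24.9  -1.8] rows 3.5
```

apply_moves --pt "8.9 -0.5 7.1 -0.3 -24.9 -1.8 1" --pt "8.9 -0.5 7.1 -0.3 -24.9 -1.8 1" --pt "8.9 -0.5 7.1 -0.3 -24.9 -1.8 1" --pt "8.9 -0.5 7.1 -0.3 -24.9 -1.8 1" --pt "8.9 -0.5 7.1 -0.3 -24.9 -1.8 1"

```text
time: 2.65
position: [0.5785, 0.3113, 0.1247]
tool_rot: [0.967, -0.133, -0.217, -0.029]
ft_force: [0.4, 0.3, -0.1]
grip_width: 0.0869
```

Run:
```python
from h import *
F=frame(-.28,-25)
go([.540,.324,.0485],F); print(robot.get_obs()['q'].round(3))
```

```text
t 2.65 pos [0.5785 0.3113 0.1247] w 0.0869 F [ 0.4  0.3 -0.1] | cm [-0.41 -0.19  8.62] deg [0.2 0.3 0.3] rows 2.1
[0.232 0.852 1.183 0.208 1.5   2.021]
```

apply_moves --pt "0 0 3 0 0 0 1" --pt "0 0 5 0 0 0 1" --pt "0 0 5 0 0 0 1" --pt "0 0 5 0 0 0 1"

```text
time: 2.98
position: [0.5545, 0.3207, 0.0859]
tool_rot: [0.968, -0.13, -0.214, -0.029]
ft_force: [0.2, 0.7, 0.5]
grip_width: 0.0868
```

Run:
```python
from h import *
F=frame(-.28,-25)
go([.540,.324,.0485],F)
```

```text
t 2.98 pos [0.5545 0.3207 0.0859] w 0.0868 F [0.2 0.7 0.5] | cm [0.23 0.08 4.02] deg [ 0.2 -0.1  0.6] rows 1.0
```

Good. Descend and grip at 25 N.

apply_moves --pt "0.2 0.1 2 0 0 0 1" --pt "0.2 0.1 4 0 0 0 1" --pt "0.2 0.1 4 0 0 0 1" --pt "0.2 0.1 4 0 0 0 0.5" --pt "0.2 0.1 4 0 0 0 0.5" --newtons 25

```text
time: 3.4
position: [0.5433, 0.3237, 0.0503]
tool_rot: [0.968, -0.131, -0.211, -0.031]
ft_force: [-0.2, -0.5, 0.3]
grip_width: 0.0801
```

apply_moves --pt "0 0 0 0 0 0 0.4" --pt "0 0 0 0 0 0 0.4" --pt "0 0 0 0 0 0 0.4" --pt "0 0 0 0 0 0 0.4" --pt "0 0 0 0 0 0 0.4"

```text
time: 3.82
position: [0.5433, 0.3246, 0.0494]
tool_rot: [0.968, -0.132, -0.212, -0.032]
ft_force: [2.5, 5.3, 5.9]
grip_width: 0.0603
```

Run:
```python
from h import *
F=frame(-.28,-25)
go([.540,.324,.0485],F)
```

```text
t 3.82 pos [0.5433 0.3246 0.0494] w 0.0603 F [2.5 5.3 5.9] | cm [-0.23  0.15  0.21] deg [-0.1 -0.3  0.5] rows 0.1
```

apply_moves --pt "-1 0 -2 0 0 0 0.4" --pt "-2.5 0 -5.4 0 0 0 0.4" --pt "-4.2 0 -9 0 0 0 0.4" --pt "-5.9 0 -12.7 0 0 0 0.4" --pt "-5.9 0 -12.7 0 0 0 0.4"

```text
time: 4.23
position: [0.5452, 0.3235, 0.1959]
tool_rot: [0.969, -0.131, -0.207, -0.032]
ft_force: [1.8, 1.1, 0.1]
grip_width: 0.0598
```

Run:
```python
from h import *
go([.53,.16,.17],frame(-.28,5));go([.5,-.02,.15],frame(-.28,60))
```

```text
t 4.23 pos [0.5452 0.3235 0.1959] w 0.0598 F [1.8 1.1 0.1] | cm [ 3.65 16.18  1.06] deg [-0.3 29.2  0.6] rows 4.1
t 4.23 pos [0.5452 0.3235 0.1959] w 0.0598 F [1.8 1.1 0.1] | cm [ 6.16 34.34  1.97] deg [-0.6 84.2  0.4] rows 11.8
```

apply_moves --pt "3.7 16.2 1 0 29 0 0.4" --pt "3.7 16.2 1 0 29 0 0.4" --pt "3.7 16.2 1 0 29 0 0.4" --pt "3.7 16.2 1 0 29 0 0.4" --pt "3.7 16.2 1 0 29 0 0.4"

```text
time: 4.65
position: [0.516, 0.1537, 0.1604]
tool_rot: [0.99, -0.135, 0.03, 0.008]
ft_force: [-1.7, 0.0, -0.8]
grip_width: 0.0599
```

Run:
```python
from h import *
go([.5,-.0,.17],frame(-.28,35));print(robot.get_obs()['q'].round(2))
```

```text
t 4.65 pos [0.516  0.1537 0.1604] w 0.0599 F [-1.7  0.  -0.8] | cm [ 2.63 15.25 -0.69] deg [ 0.3 31.5  0.6] rows 4.4
[ 0.1   0.51  1.76 -0.04  0.81  1.97]
```

apply_moves --pt "5 16 0 0 30 0.5 0.4" --pt "5 16 0 0 30 0.5 0.4" --pt "5 16 0 0 30 0.5 0.4" --pt "5 16 0 0 30 0.5 0.4" --pt "5 16 0 0 30 0.5 0.4"

```text
time: 5.07
position: [0.5324, 0.006, 0.1689]
tool_rot: [0.958, -0.142, 0.244, 0.052]
ft_force: [-0.2, -0.5, -0.8]
grip_width: 0.0602
```

Run:
```python
from h import *
go([.55,-.01,.12],frame(-.28,60));print(robot.get_obs()['q'].round(2))
```

```text
t 5.07 pos [0.5324 0.006  0.1689] w 0.0602 F [-0.2 -0.5 -0.8] | cm [-0.48  0.86  5.35] deg [ 2.1 31.2  0.3] rows 4.4
[-0.14  0.45  2.07 -0.66  0.17  2.35]
```

Run:
```python
from h import *
go([.575,-.02,.12],frame(-.28,40))
```

```text
t 5.07 pos [0.5324 0.006  0.1689] w 0.0602 F [-0.2 -0.5 -0.8] | cm [1.87 1.07 6.65] deg [ 2.1 11.2 -0. ] rows 1.7
```

apply_moves --pt "1.9 1.1 6.6 1 11 0 0.4" --pt "1.9 1.1 6.6 1 11 0 0.4" --pt "1.9 1.1 6.6 1 11 0 0.4" --pt "1.9 1.1 6.6 1 11 0 0.4"

```text
time: 5.4
position: [0.6063, -0.0272, 0.173]
tool_rot: [0.942, -0.13, 0.305, 0.047]
ft_force: [-0.1, -0.0, -0.1]
grip_width: 0.06
```

Run:
```python
from h import *
go([.575,-.02,.05],frame(-.28,40));print(robot.get_obs()['q'].round(2))
```

```text
t 5.4 pos [ 0.6063 -0.0272  0.173 ] w 0.06 F [-0.1 -0.  -0.1] | cm [-9.81  0.04  8.08] deg [0.3 4.1 0.5] rows 3.0
[-0.2   0.51  1.99 -1.23  0.05  2.85]
```

```bash
cat > fk.py <<'E'
import numpy as np
from scipy.spatial.transform import Rotation as R
from scipy.optimize import least_squares
D=[([1.0025,.5284,1.4338,0,1.1814,-.1785],[.2371,.5776,.2407]),([.413,.534,1.553,0,1.055,2.292],[.4898,.3358,.2011]),
([.232,.852,1.183,.208,1.5,2.021],[.5785,.3113,.1247]),([.1,.51,1.76,-.04,.81,1.97],[.516,.1537,.1604]),
([-.14,.45,2.07,-.66,.17,2.35],[.5324,.006,.1689]),([-.2,.51,1.99,-1.23,.05,2.85],[.6063,-.0272,.173])]
E=lambda a,q:R.from_euler(a,q)
def fk(q,k):
    a,b,h,L1,L2,L3=k
    T=E('z',q[0]);p=T.apply([a,b,h]);T=T*E('y',q[1]);p=p+T.apply([0,0,L1]);T=T*E('y',q[2]);p=p+T.apply([0,0,L2])
    T=T*E('z',q[3])*E('y',q[4]);p=p+T.apply([0,0,L3]);return p,T*E('z',q[5])*E('z',np.pi/2)
f=least_squares(lambda k:np.ravel([fk(q,k)[0]-p for q,p in D]),[0,.11,.3,.4,.4,.2]);K=f.x
lo=np.array([-3.08,-.75,.22,-1.43,0,-2.85]);hi=np.array([3.08,2.2,2.44,4.57,2.65,2.85])
def ik(pos,Rt,q0):
    def e(q):
        p,T=fk(q,K);return np.r_[(p-pos)*10,(T.inv()*Rt).as_rotvec()]
    s=least_squares(e,np.clip(q0,lo+.01,hi-.01),bounds=(lo,hi));return s.x.round(2),np.abs(s.fun).max().round(3)
E
python3 - <<'E'
from fk import *
from h import frame,robot
print(K.round(3),np.abs(f.fun).max())
o=robot.get_obs();print((fk(o['q'],K)[1].inv()*R.from_quat(o['tool_rot'])).as_rotvec(degrees=True).round(1))
for x,y in((.5,-.02),(.56,-.02),(.6,-.03)):
  for t in(30,40,60):
    for z in (.1,.035):
      for q4 in (0,3.14):
        for hd in (-.23,):
          print(x,t,z,q4,*ik([x,y,z],frame(hd,t),[-.2,.5,1.9,q4,.3,1.6 if q4==0 else -1.5]))
E
```

```text
[-0.023  0.11   0.083  0.605  0.331  0.23 ] 0.02319333019209724
[ 0. -0. -0.]
0.5 30 0.1 0 [-0.26  0.49  2.23 -0.21  0.    1.76] 0.11
0.5 30 0.1 3.14 [-0.27  0.5   2.32  3.04  0.2  -1.51] 0.0
0.5 30 0.035 0 [-0.26  0.62  2.23 -0.35  0.    1.89] 0.228
0.5 30 0.035 3.14 [-0.27  0.65  2.41  3.09  0.44 -1.56] 0.0
0.5 40 0.1 0 [-0.26  0.49  2.23 -0.73  0.    2.27] 0.276
0.5 40 0.1 3.14 [-0.27  0.53  2.44  3.09  0.52 -1.56] 0.007
0.5 40 0.035 0 [-0.26  0.61  2.22 -0.93  0.    2.47] 0.394
0.5 40 0.035 3.14 [-0.25  0.67  2.44  3.17  0.57 -1.61] 0.099
0.5 60 0.1 0 [-0.26  0.48  2.22 -0.49  0.    2.04] 0.608
0.5 60 0.1 3.14 [-0.2   0.56  2.44  3.35  0.64 -1.7 ] 0.267
0.5 60 0.035 0 [-0.26  0.6   2.22 -0.54  0.    2.09] 0.727
0.5 60 0.035 3.14 [-0.16  0.7   2.44  3.46  0.72 -1.73] 0.338
0.56 30 0.1 0 [-0.23  0.55  2.12  0.04  0.    1.53] 0.047
0.56 30 0.1 3.14 [-0.23  0.55  2.15  3.11  0.08 -1.55] 0.0
0.56 30 0.035 0 [-0.23  0.66  2.11 -0.59  0.    2.16] 0.154
0.56 30 0.035 3.14 [-0.23  0.67  2.23  3.13  0.28 -1.57] 0.0
0.56 40 0.1 0 [-0.23  0.54  2.11 -0.24  0.    1.81] 0.214
0.56 40 0.1 3.14 
[... 404 characters left out ...]

0.6 30 0.1 0 [-0.24  0.59  2.04  2.76  0.01 -1.19] 0.0
0.6 30 0.1 3.14 [-0.24  0.59  2.04  2.76  0.01 -1.19] 0.0
0.6 30 0.035 0 [-0.23  0.69  2.03 -0.69  0.    2.25] 0.104
0.6 30 0.035 3.14 [-0.24  0.7   2.11  3.13  0.19 -1.56] 0.0
0.6 40 0.1 0 [-0.23  0.58  2.03 -0.18  0.    1.75] 0.172
0.6 40 0.1 3.14 [-0.24  0.6   2.16  3.13  0.31 -1.56] 0.0
0.6 40 0.035 0 [-0.23  0.69  2.03 -1.    0.    2.57] 0.271
0.6 40 0.035 3.14 [-0.24  0.72  2.22  3.13  0.5  -1.57] 0.0
0.6 60 0.1 0 [-0.23  0.58  2.02 -0.36  0.    1.93] 0.507
0.6 60 0.1 3.14 [-0.24  0.7   2.37  3.13  0.98 -1.57] 0.0
0.6 60 0.035 0 [-0.23  0.68  2.02 -0.18  0.    1.75] 0.607
0.6 60 0.035 3.14 [-0.24  0.86  2.42  3.14  1.18 -1.57] 0.0
```

Run:
```python
from fk import *
from h import frame,robot
for hd in(-.6,-.9,-1.2,-1.57,-1.9):
  for t in (30,45,60):
    for z in (.15,.03):
      best=[ik([.5,-.03,z],frame(hd,t),[-.2,.5,1.7,q4,1,q6]) for q4 in(-1,1) for q6 in (-2,0,2)]
      ok=[b for b in best if b[1]<.005]
      print(hd,t,z,*{tuple(b[0]) for b in ok})
```

```text
-0.6 30 0.15
-0.6 30 0.03 (np.float64(-0.19), np.float64(0.67), np.float64(2.35), np.float64(3.66), np.float64(0.42), np.float64(-1.69))
-0.6 45 0.15 (np.float64(-0.13), np.float64(0.46), np.float64(2.35), np.float64(3.86), np.float64(0.5), np.float64(-1.88))
-0.6 45 0.03
-0.6 60 0.15
-0.6 60 0.03
-0.9 30 0.15
-0.9 30 0.03
-0.9 45 0.15
-0.9 45 0.03
-0.9 60 0.15
-0.9 60 0.03
-1.2 30 0.15 (np.float64(-0.07), np.float64(0.48), np.float64(2.04), np.float64(-0.94), np.float64(0.59), np.float64(-2.79))
-1.2 30 0.03
-1.2 45 0.15 (np.float64(0.03), np.float64(0.54), np.float64(2.11), np.float64(-1.38), np.float64(0.74), np.float64(-2.3))
-1.2 45 0.03
-1.2 60 0.15
-1.2 60 0.03
-1.57 30 0.15 (np.float64(-0.05), np.float64(0.53), np.float64(1.92), np.float64(-0.75), np.float64(0.82), np.float64(-2.63))
-1.57 30 0.03 (np.float64(-0.05), np.float64(0.72), np.float64(2.05), np.float64(-1.05), np.float64(0.61), np.float64(-2.24))
-1.57 45 0.15 (np.float64(0.05), np.float64(0.59), np.float64(1.94), np.float64(-1.02), np.float64(0.97), np.float64(-2.33))
-1.57 45 0.03 (np.float64(0.05), np.float64(0.
[... 369 characters left out ...]
64(0.57), np.float64(1.82), np.float64(-0.61), np.float64(1.0), np.float64(-2.47))
-1.9 30 0.03 (np.float64(-0.06), np.float64(0.75), np.float64(1.95), np.float64(-0.77), np.float64(0.76), np.float64(-2.22))
-1.9 45 0.15 (np.float64(0.03), np.float64(0.65), np.float64(1.79), np.float64(-0.8), np.float64(1.18), np.float64(-2.28))
-1.9 45 0.03 (np.float64(0.03), np.float64(0.82), np.float64(1.9), np.float64(-0.91), np.float64(0.99), np.float64(-2.05))
-1.9 60 0.15 (np.float64(0.09), np.float64(0.73), np.float64(1.78), np.float64(-0.94), np.float64(1.37), np.float64(-2.15))
-1.9 60 0.03 (np.float64(0.09), np.float64(0.91), np.float64(1.86), np.float64(-1.0), np.float64(1.23), np.float64(-1.93))
```

Run:
```python
from fk import *
from h import frame,robot,go
for hd in(-2.1,-2.4):
  for t in (0,20,40,60):
    for z in (.15,.03):
      best=[ik([.46,-.03,z],frame(hd,t),[-.1,.6,1.8,q4,1,-2]) for q4 in(-1,-.5,0)]
      print(hd,t,z,*{tuple(map(float,b[0])) for b in best if b[1]<.005})
go([.48,0,.2],frame(-.28,0))
```

```text
-2.1 0 0.15
-2.1 0 0.03
-2.1 20 0.15 (-0.15, 0.5, 1.91, -0.41, 0.91, -2.47)
-2.1 20 0.03 (-0.15, 0.69, 2.06, -0.58, 0.62, -2.24)
-2.1 40 0.15 (-0.02, 0.6, 1.84, -0.66, 1.17, -2.22)
-2.1 40 0.03 (-0.02, 0.78, 1.96, -0.77, 0.95, -2.0)
-2.1 60 0.15 (0.06, 0.72, 1.81, -0.82, 1.44, -2.07)
-2.1 60 0.03 (0.06, 0.91, 1.88, -0.86, 1.26, -1.88)
-2.4 0 0.15 (-0.31, 0.44, 2.0, -0.0, 0.71, -2.62)
-2.4 0 0.03 (-0.31, 0.63, 2.16, -0.0, 0.35, -2.62)
-2.4 20 0.15 (-0.17, 0.52, 1.86, -0.33, 1.0, -2.27)
-2.4 20 0.03 (-0.17, 0.7, 2.0, -0.43, 0.7, -2.11)
-2.4 40 0.15 (-0.07, 0.64, 1.75, -0.5, 1.31, -2.11)
-2.4 40 0.03 (-0.07, 0.81, 1.87, -0.56, 1.06, -1.95)
-2.4 60 0.15 (-0.01, 0.76, 1.69, -0.63, 1.59, -2.02)
-2.4 60 0.03 (-0.01, 0.93, 1.76, -0.64, 1.39, -1.88)
t 5.4 pos [ 0.6063 -0.0272  0.173 ] w 0.06 F [-0.1 -0.  -0.1] | cm [-8.86  0.86 -9.74] deg [  0.5 -35.9   0.3] rows 5.0
```

apply_moves --pt "-8.9 0.9 -9.7 0.5 -35 0 0.4" --pt "-8.9 0.9 -9.7 0.5 -35 0 0.4" --pt "-8.9 0.9 -9.7 0.5 -35 0 0.4" --pt "-8.9 0.9 -9.7 0.5 -35 0 0.4" --pt "-8.9 0.9 -9.7 0.5 -35 0 0.4"

```text
time: 5.82
position: [0.5338, -0.0251, 0.1887]
tool_rot: [0.966, -0.147, 0.204, 0.06]
ft_force: [-0.3, -1.8, -0.2]
grip_width: 0.0603
```

Run:
```python
from h import *
go([.46,-.03,.2],frame(-.28,0));print(robot.get_obs()['q'].round(2))
```

```text
t 5.82 pos [ 0.5338 -0.0251  0.1887] w 0.0603 F [-0.3 -1.8 -0.2] | cm [-5.86  2.81 -3.71] deg [  3.6 -24.2  -1.3] rows 3.4
[-0.2   0.4   1.99 -0.3   0.34  1.93]
```

apply_moves --pt "-5.5 0 -3.7 3.6 -24.2 -1.3 0.4" --pt "-5.5 0 -3.7 3.6 -24.2 -1.3 0.4" --pt "-5.5 0 -3.7 3.6 -24.2 -1.3 0.4" --pt "-5.5 0 -3.7 3.6 -24.2 -1.3 0.4" --pt "-5.5 0 -3.7 3.6 -24.2 -1.3 0.4"

```text
time: 6.23
position: [0.4758, -0.0056, 0.2011]
tool_rot: [0.99, -0.14, 0.005, 0.001]
ft_force: [0.7, 0.4, -0.7]
grip_width: 0.06
```

apply_moves --pt "0 0 0 0 0 -35 0.4" --pt "0 0 0 0 0 -35 0.4" --pt "0 0 0 0 0 -35 0.4" --pt "0 0 0 0 0 -35 0.4" --pt "0 0 0 0 0 -35 0.4"

```text
time: 6.65
position: [0.4717, -0.004, 0.1998]
tool_rot: [0.986, 0.168, 0.002, 0.002]
ft_force: [0.4, -0.3, -0.7]
grip_width: 0.0601
```

apply_moves --pt "0 0 0 0 0 -35 0.4" --pt "0 0 0 0 0 -35 0.4" --pt "0 0 0 0 0 -35 0.4" --pt "0 0 0 0 0 -35 0.4" --pt "0 0 0 0 0 -35 0.4"

```text
time: 7.07
position: [0.4717, -0.004, 0.1998]
tool_rot: [0.89, 0.457, 0.001, 0.003]
ft_force: [1.0, 0.9, -0.2]
grip_width: 0.0601
```

apply_moves --pt "0 0 0 0 0 -35 0.4" --pt "0 0 0 0 0 -35 0.4" --pt "0 0 0 0 0 -35 0.4" --pt "0 0 0 0 0 -35 0.4" --pt "0 0 0 0 0 -35 0.4"

```text
time: 7.48
position: [0.4717, -0.004, 0.1998]
tool_rot: [0.711, 0.703, 0.001, 0.003]
ft_force: [-0.1, 0.2, 0.4]
grip_width: 0.0602
```

apply_moves --pt "0 0 0 0 0 -35 0.4" --pt "0 0 0 0 0 -35 0.4" --pt "0 0 0 0 0 -35 0.4" --pt "0 0 0 0 0 -35 0.4" --pt "0 0 0 0 0 -35 0.4"

```text
time: 7.9
position: [0.4717, -0.004, 0.1998]
tool_rot: [0.467, 0.884, -0.0, 0.003]
ft_force: [-0.3, -0.3, 0.5]
grip_width: 0.0596
```

apply_moves --pt "0 0 0 0 0 -35 0.4" --pt "0 0 0 0 0 -35 0.4" --pt "0 0 0 0 0 -35 0.4" --pt "0 0 0 0 0 -35 0.4" --pt "0 0 0 0 0 -35 0.4"

```text
time: 8.32
position: [0.4717, -0.004, 0.1998]
tool_rot: [0.179, 0.984, -0.001, 0.003]
ft_force: [1.8, 0.8, -0.1]
grip_width: 0.0602
```

apply_moves --pt "0 0 0 0 0 -35 0.4" --pt "0 0 0 0 0 -35 0.4" --pt "0 0 0 0 0 -35 0.4" --pt "0 0 0 0 0 -35 0.4" --pt "0 0 0 0 0 -35 0.4"

```text
time: 8.73
position: [0.4717, -0.004, 0.1998]
tool_rot: [-0.125, 0.992, -0.002, 0.002]
ft_force: [1.0, -0.2, -0.3]
grip_width: 0.0599
```

Run:
```python
from h import *
go([.46,-.02,.15],frame(-2.4,30));print(robot.get_obs()['q'].round(2))
```

```text
t 8.73 pos [ 0.4717 -0.004   0.1998] w 0.0599 F [ 1.  -0.2 -0.3] | cm [ 1.55 -1.24  4.98] deg [  7.1  29.5 -27.6] rows 5.7
[-0.24  0.39  1.86 -0.    0.89 -2.06]
```

apply_moves --pt "0 0 0 0 0 -28 0.4" --pt "0 0 0 0 0 -28 0.4" --pt "0 0 0 0 0 -28 0.4" --pt "0 0 0 0 0 -28 0.4"

```text
time: 9.07
position: [0.4717, -0.004, 0.1998]
tool_rot: [-0.361, 0.933, -0.002, 0.002]
ft_force: [0.9, -0.1, -1.0]
grip_width: 0.0599
```

apply_moves --pt "0 0 0 0 34 0 0.4" --pt "0 0 0 0 34 0 0.4" --pt "0 0 0 0 34 0 0.4" --pt "0 0 0 0 34 0 0.4" --pt "0 0 0 0 34 0 0.4"

```text
time: 9.48
position: [0.4731, -0.0037, 0.2]
tool_rot: [-0.342, 0.893, -0.109, -0.273]
ft_force: [-0.1, -0.1, -1.8]
grip_width: 0.0599
```

apply_moves --pt "0 0 0 0 26 0 0.4" --pt "0 0 0 0 26 0 0.4" --pt "0 0 0 0 26 0 0.4" --pt "0 0 0 0 26 0 0.4" --pt "0 0 0 0 26 0 0.4"

```text
time: 9.9
position: [0.4723, -0.0036, 0.1967]
tool_rot: [-0.31, 0.808, -0.181, -0.467]
ft_force: [0.4, 0.2, -0.9]
grip_width: 0.06
```

Run:
```python
from h import *
go([.465,-.01,.05],frame(-2.4,62));print(robot.get_obs()['q'].round(2))
snap('scene','s1.png');snap('wrist','w2.png')
a=cv2.imread('pics/s1.png')[60:300,180:520];cv2.imwrite('pics/s1c.png',cv2.resize(a,None,fx=2,fy=2))
```

```text
t 9.9 pos [ 0.4723 -0.0036  0.1967] w 0.06 F [ 0.4  0.2 -0.9] | cm [-12.25   0.04   8.14] deg [ 0.3  1.8 -0.3] rows 3.5
[ 0.08  0.83  1.42 -0.58  1.8  -2.08]
```

View pics/s1c.png

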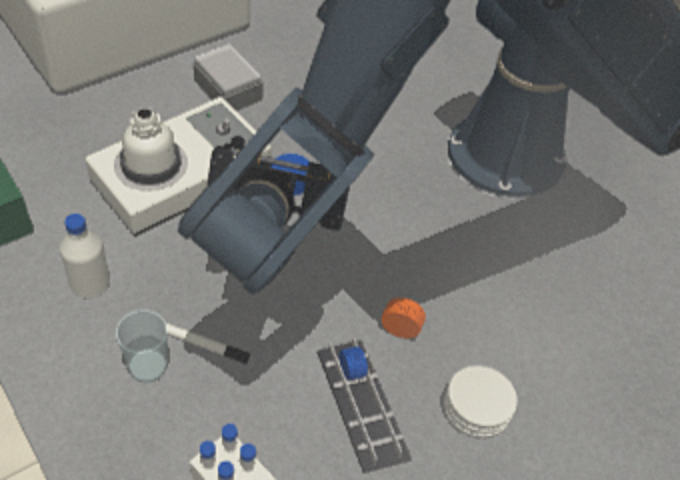

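apply_moves --pt "-3.5 0 2 0 0 0 0.4" --pt "-7 0 4 0 0 0 0.4" --pt "-10.5 0 6 0 0 0 0.4" --pt "-13.5 0 7.7 0 0 0 0.4" --pt "-13.5 0 7.7 0 0 0 0.4"

```text
time: 10.42
position: [0.4717, -0.0054, 0.04]
tool_rot: [-0.309, 0.809, -0.179, -0.467]
ft_force: [-0.6, -0.1, -0.8]
grip_width: 0.0599
```

Run:
```python
from h import *
go([.465,-.01,.027],frame(-2.4,63))
```

```text
t 10.42 pos [ 0.4717 -0.0054  0.04  ] w 0.0599 F [-0.6 -0.1 -0.8] | cm [-0.72  0.11  1.35] deg [ 0.5  2.9 -0.3] rows 0.4
```

Lower slowly to about 26 mm, watching the force.

apply_moves --pt "-0.4 0 0.25 0 2 0 0.4" --pt "-0.8 0 0.5 0 3 0 0.4" --pt "-1 0 0.6 0 3 0 0.4" --pt "-1.1 0 0.65 0 3 0 0.4"

```text
time: 10.75
position: [0.4757, -0.0053, 0.0338]
tool_rot: [-0.303, 0.798, -0.19, -0.485]
ft_force: [-0.2, 0.2, -0.1]
grip_width: 0.0601
```

apply_moves --pt "-0.1 0 0.05 0 0 0 0.4" --pt "-0.2 0 0.1 0 0 0 0.4"

```text
time: 10.92
position: [0.4757, -0.0053, 0.0313]
tool_rot: [-0.303, 0.798, -0.19, -0.485]
ft_force: [0.2, 0.6, -0.4]
grip_width: 0.0607
```

apply_moves --pt "-0.2 0 0.1 0 0 0 0.4" --pt "-0.4 0 0.2 0 0 0 0.4" --pt "-0.4 0 0.2 0 0 0 0.4"

```text
time: 11.17
position: [0.4751, -0.0053, 0.0254]
tool_rot: [-0.304, 0.797, -0.19, -0.486]
ft_force: [-0.6, -0.2, -0.6]
grip_width: 0.0599
```

apply_moves --pt "-0.15 0 0.08 0 0 0 0.4" --pt "-0.15 0 0.08 0 0 0 0.4"

```text
time: 11.33
position: [0.4752, -0.0054, 0.0249]
tool_rot: [-0.303, 0.797, -0.19, -0.487]
ft_force: [0.5, 1.4, 4.6]
grip_width: 0.0602
```

apply_moves --pt "-0.1 0 0.05 0 0 0 0.4" --pt "-0.1 0 0.05 0 0 0 0.4"

```text
time: 11.5
position: [0.4752, -0.0054, 0.0247]
tool_rot: [-0.303, 0.796, -0.191, -0.487]
ft_force: [1.6, 2.4, 7.5]
grip_width: 0.0597
```

apply_moves --pt "0.1 0 -0.05 0 0 0 1" --pt "0.1 0 -0.05 0 0 0 1" --pt "0.1 0 -0.05 0 0 0 1" --pt "0.1 0 -0.05 0 0 0 1" --pt "0.1 0 -0.05 0 0 0 1"

```text
time: 11.92
position: [0.4751, -0.0054, 0.0235]
tool_rot: [-0.304, 0.797, -0.19, -0.486]
ft_force: [-0.8, 0.4, -0.4]
grip_width: 0.0835
```

apply_moves --pt "0.3 0 -2 0 0 0 1" --pt "0.6 0 -4 0 0 0 1" --pt "1 0 -7 0 0 0 1" --pt "1.5 0 -10 0 0 0 1" --pt "1.5 0 -10 0 0 0 1"

```text
time: 12.33
position: [0.5405, 0.0524, 0.0853]
tool_rot: [-0.304, 0.8, -0.192, -0.481]
ft_force: [0.7, -0.7, 1.1]
grip_width: 0.0868
```

Run:
```python
from h import *
go([.465,-.02,.16],frame(-2.4,0))
snap('wrist','w3.png')
```

```text
t 12.33 pos [0.5405 0.0524 0.0853] w 0.0868 F [ 0.7 -0.7  1.1] | cm [11.46 -0.41  5.81] deg [ -0.5 -62.4  -0.8] rows 8.7
```

View pics/w3.png

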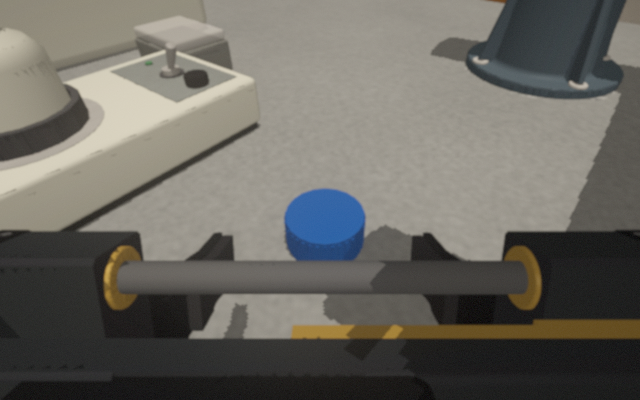

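Run:
```python
from h import *
p=robot.camera_params('wrist')
print(ray(p,325,219,.03),ray(p,285,219,.03),ray(p,365,219,.03))
im=cv2.imread('pics/w3.png');h=cv2.cvtColor(im,cv2.COLOR_BGR2HSV)
m=cv2.inRange(h,(105,120,60),(125,255,255));m[270:]=0;ys,xs=np.nonzero(m);print(xs.min(),xs.max(),ys.min())
print(ray(p,325,ys.min(),.03))
```

```text
[ 0.47289881 -0.00560893  0.03      ] [ 0.49209294 -0.02736789  0.03      ] [0.45377784 0.01606708 0.03      ]
285 364 189
[ 0.44762122 -0.02817293  0.03      ]
```

apply_moves --pt "5.7 0 3 0 -34 0 1" --pt "5.7 0 3 0 -34 0 1" --pt "5.7 0 3 0 -34 0 1" --pt "5.7 0 3 0 -34 0 1" --pt "5.7 0 3 0 -34 0 1"

```text
time: 12.8
position: [0.4948, 0.0142, 0.1196]
tool_rot: [-0.346, 0.905, -0.092, -0.23]
ft_force: [-0.4, 0.4, 0.0]
grip_width: 0.0872
```

apply_moves --pt "0 0 0 0 -28 0 1" --pt "0 0 0 0 -28 0 1" --pt "0 0 0 0 -28 0 1" --pt "0 0 0 0 -28 0 1" --pt "0 0 0 0 -28 0 1"

```text
time: 13.22
position: [0.4912, 0.0135, 0.1194]
tool_rot: [-0.356, 0.935, -0.004, -0.008]
ft_force: [-1.3, -0.4, 0.3]
grip_width: 0.087
```

apply_moves --pt "0 0 0 0 0 35 1" --pt "0 0 0 0 0 35 1" --pt "0 0 0 0 0 35 1" --pt "0 0 0 0 0 35 1" --pt "0 0 0 0 0 35 1"

```text
time: 13.63
position: [0.496, 0.015, 0.1189]
tool_rot: [-0.058, 0.998, -0.008, -0.006]
ft_force: [-0.8, 0.3, -0.3]
grip_width: 0.0869
```

apply_moves --pt "0 0 0 0 0 35 1" --pt "0 0 0 0 0 35 1" --pt "0 0 0 0 0 35 1" --pt "0 0 0 0 0 35 1" --pt "0 0 0 0 0 35 1"

```text
time: 14.05
position: [0.496, 0.0152, 0.1189]
tool_rot: [0.245, 0.969, -0.01, -0.003]
ft_force: [-0.3, -0.5, 0.1]
grip_width: 0.0871
```

apply_moves --pt "0 0 0 0 0 35 1" --pt "0 0 0 0 0 35 1" --pt "0 0 0 0 0 35 1" --pt "0 0 0 0 0 35 1" --pt "0 0 0 0 0 35 1"

```text
time: 14.47
position: [0.496, 0.0152, 0.1189]
tool_rot: [0.525, 0.851, -0.01, 0.0]
ft_force: [-0.4, 0.3, -0.6]
grip_width: 0.0869
```

apply_moves --pt "0 0 0 0 0 35 1" --pt "0 0 0 0 0 35 1" --pt "0 0 0 0 0 35 1" --pt "0 0 0 0 0 35 1" --pt "0 0 0 0 0 35 1"

```text
time: 14.88
position: [0.496, 0.0152, 0.1189]
tool_rot: [0.757, 0.653, -0.01, 0.003]
ft_force: [0.4, -0.7, -0.6]
grip_width: 0.0869
```

Run:
```python
from h import *
go([.465,-.015,.16],frame(1.44,0));print(robot.get_obs()['q'].round(2))
```

```text
t 14.88 pos [0.496  0.0152 0.1189] w 0.0869 F [ 0.4 -0.7 -0.6] | cm [-3.51 -2.66 -4.03] deg [-0.5  1.1 -0.9] rows 1.4
[-0.18  0.56  1.85 -0.03  0.74 -0.02]
```

Run:
```python
from h import *
go([.4712,-.007,.024],frame(1.44,0))
```

```text
t 14.88 pos [0.496  0.0152 0.1189] w 0.0869 F [ 0.4 -0.7 -0.6] | cm [-2.38 -2.06  9.55] deg [-0.5  1.1 -0.9] rows 2.4
```

apply_moves --pt "-2.4 -2.1 3 -0.5 1.1 -0.9 1" --pt "-2.4 -2.1 6 -0.5 1.1 -0.9 1" --pt "-2.4 -2.1 6 -0.5 1.1 -0.9 1"

```text
time: 15.13
position: [0.4673, -0.0064, 0.0553]
tool_rot: [0.75, 0.661, -0.002, -0.005]
ft_force: [-1.3, 0.4, 0.3]
grip_width: 0.0872
```

Run:
```python
from h import *
go([.4712,-.007,.024],frame(1.44,0))
```

```text
t 15.13 pos [ 0.4673 -0.0064  0.0553] w 0.0872 F [-1.3  0.4  0.3] | cm [-0.02  0.42  3.13] deg [-0.6 -0.2  0.3] rows 0.8
```

apply_moves --pt "0 0.3 1.5 -0.6 0 0 1" --pt "0 0.3 3 -0.6 0 0 1" --pt "0 0.3 3 -0.6 0 0 1" --pt "0 0.3 3 -0.6 0 0 1"

```text
time: 15.47
position: [0.4754, -0.0067, 0.0303]
tool_rot: [0.749, 0.662, 0.005, 0.004]
ft_force: [-0.1, 0.1, -1.3]
grip_width: 0.0869
```

Run:
```python
from h import *
go([.4712,-.007,.024],frame(1.44,0))
```

```text
t 15.47 pos [ 0.4754 -0.0067  0.0303] w 0.0869 F [-0.1  0.1 -1.3] | cm [-0.08 -0.42  0.63] deg [ 0.8 -0.1  0.4] rows 0.2
```

apply_moves --pt "0 -0.4 0.5 0.6 0 0 1" --pt "0 -0.4 0.5 0.6 0 0 1" --pt "0 -0.4 0.5 0.6 0 0 1"

```text
time: 15.72
position: [0.4716, -0.0065, 0.0259]
tool_rot: [0.75, 0.662, 0.003, 0.001]
ft_force: [0.6, 0.1, 0.4]
grip_width: 0.0869
```

apply_moves --pt "0 0 0 0 0 0 0.6" --pt "0 0 0 0 0 0 0.5" --pt "0 0 0 0 0 0 0.5" --pt "0 0 0 0 0 0 0.5" --pt "0 0 0 0 0 0 0.5" --newtons 8

```text
time: 16.13
position: [0.4714, -0.0067, 0.0254]
tool_rot: [0.75, 0.662, 0.002, 0.001]
ft_force: [-0.6, 1.0, 0.5]
grip_width: 0.0613
```

apply_moves --pt "0 0 0 0 0 0 0.5" --pt "0 0 0 0 0 0 0.5" --pt "0 0 0 0 0 0 0.5"

```text
time: 16.38
position: [0.4714, -0.0067, 0.0254]
tool_rot: [0.75, 0.662, 0.002, 0.001]
ft_force: [-0.4, -0.9, 1.8]
grip_width: 0.0606
```

Run:
```python
from h import *
go([.4712,-.007,.024],frame(1.44,0))
```

```text
t 16.38 pos [ 0.4714 -0.0067  0.0254] w 0.0606 F [-0.4 -0.9  1.8] | cm [-0.03 -0.01  0.14] deg [ 0.3 -0.1  0.4] rows 0.1
```

apply_moves --pt "0 0 0 0 0 0 1" --pt "0 0 0 0 0 0 1" --pt "0 0 0 0 0 0 1" --pt "0 0 0 0 0 0 1"

```text
time: 16.72
position: [0.4713, -0.0067, 0.0252]
tool_rot: [0.75, 0.662, 0.002, 0.001]
ft_force: [-0.2, 0.2, 0.3]
grip_width: 0.0796
```

apply_moves --pt "0 0 0 0 0 30 1" --pt "0 0 0 0 0 30 1" --pt "0 0 0 0 0 30 1" --pt "0 0 0 0 0 30 1" --pt "0 0 0 0 0 30 1"

```text
time: 17.13
position: [0.4714, -0.0067, 0.0252]
tool_rot: [0.896, 0.444, 0.003, 0.0]
ft_force: [-0.4, 0.5, -0.1]
grip_width: 0.087
```

apply_moves --pt "0 0 0 0 0 30 1" --pt "0 0 0 0 0 30 1" --pt "0 0 0 0 0 30 1" --pt "0 0 0 0 0 30 1" --pt "0 0 0 0 0 30 1"

```text
time: 17.55
position: [0.4714, -0.0067, 0.0252]
tool_rot: [0.98, 0.198, 0.003, -0.0]
ft_force: [-0.2, 0.9, 0.0]
grip_width: 0.0872
```

apply_moves --pt "0 0 0 0 0 30 1" --pt "0 0 0 0 0 30 1" --pt "0 0 0 0 0 30 1" --pt "0 0 0 0 0 30 1" --pt "0 0 0 0 0 30 1"

```text
time: 17.97
position: [0.4713, -0.0067, 0.0253]
tool_rot: [0.998, -0.062, 0.002, -0.001]
ft_force: [0.7, -0.1, 0.4]
grip_width: 0.0869
```

apply_moves --pt "0 0 0 0 0 0 0.6" --pt "0 0 0 0 0 0 0.5" --pt "0 0 0 0 0 0 0.5" --pt "0 0 0 0 0 0 0.5" --pt "0 0 0 0 0 0 0.5" --newtons 20

```text
time: 18.38
position: [0.4714, -0.0067, 0.0253]
tool_rot: [0.998, -0.061, 0.002, -0.001]
ft_force: [0.2, 0.3, 0.7]
grip_width: 0.0615
```

apply_moves --pt "0 0 0 0 0 0 0.4" --pt "0 0 0 0 0 0 0.4" --pt "0 0 0 0 0 0 0.4"

```text
time: 18.63
position: [0.4713, -0.0067, 0.0253]
tool_rot: [0.998, -0.062, 0.002, -0.001]
ft_force: [-0.3, -0.2, -0.1]
grip_width: 0.0591
```

Run:
```python
from h import *
go([.4714,-.0067,.2254],frame(-.13,0)); print(R.from_quat(robot.get_obs()['tool_rot']).as_matrix().round(3))
```

```text
t 18.63 pos [ 0.4713 -0.0067  0.0253] w 0.0591 F [-0.3 -0.2 -0.1] | cm [  0.1   -0.05 -20.01] deg [-0.1 -0.3  0.3] rows 4.8
[[ 0.992 -0.124  0.005]
 [-0.124 -0.992  0.002]
 [ 0.005 -0.002 -1.   ]]
```

apply_moves --pt "0 0 -4 0 0 0 0.4" --pt "0 0 -8 0 0 0 0.4" --pt "0 0 -12 0 0 0 0.4" --pt "0 0 -16 0 0 0 0.4" --pt "0 0 -20 0 0 0 0.4"

```text
time: 19.05
position: [0.4695, -0.0068, 0.2269]
tool_rot: [0.998, -0.062, 0.002, -0.001]
ft_force: [1.0, -0.7, -1.6]
grip_width: 0.0593
```

apply_moves --pt "3.5 11.5 -4 0 -0.3 0 0.4" --pt "3.5 11.5 -4 0 -0.3 0 0.4" --pt "3.5 11.5 -4 0 -0.3 0 0.4" --pt "3.5 11.5 -4 0 -0.3 0 0.4"

```text
time: 19.38
position: [0.4944, -0.1327, 0.2684]
tool_rot: [0.998, -0.064, 0.005, 0.002]
ft_force: [1.6, 0.4, -1.3]
grip_width: 0.0594
```

apply_moves --pt "3.5 11.5 0 0 0 0 0.4" --pt "3.5 11.5 0 0 0 0 0.4" --pt "3.5 11.5 0 0 0 0 0.4" --pt "3.5 11.5 0 0 0 0 0.4" --pt "3.5 11.5 0 0 0 0 0.4"

```text
time: 19.8
position: [0.5108, -0.2457, 0.2641]
tool_rot: [0.998, -0.064, -0.001, -0.002]
ft_force: [-0.3, 1.0, -0.1]
grip_width: 0.0593
```

Run:
```python
from h import *
go([.583,-.249,.19],frame(-.13,0));print(robot.get_obs()['q'].round(2))
_,p=snap('wrist','w4.png');print(p['origin'].tolist(),p['rotation'].tolist())
```

```text
t 19.8 pos [ 0.5108 -0.2457  0.2641] w 0.0593 F [-0.3  1.  -0.1] | cm [ 7.21 -0.57  7.41] deg [-0.2  0.1  0.1] rows 2.5
[-0.65  0.42  1.55  0.    1.17  1.05]
[0.577977419696993, -0.25475506703444, 0.40724265613759414] [-0.6555831707645435, 0.7444529029956951, 0.09589548772815462, -0.08249022284470384]
```

View pics/w4.png

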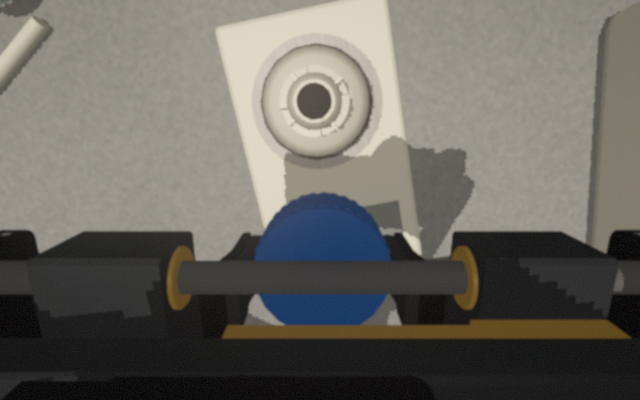

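Run:
```python
from h import *
p=robot.camera_params('wrist');im=cv2.imread('pics/w4.png',0)
m=((im[60:140,270:360]<70)*255).astype(np.uint8);n,l,s,c=cv2.connectedComponentsWithStats(m);i=1+np.argmax(s[1:,4]);print(c[i]+[270,60],s[i])
u,v=c[i]+[270,60];print(ray(p,u,v,.17))
e=cv2.resize(im[50:155,260:375],None,fx=6,fy=6,interpolation=cv2.INTER_CUBIC);cv2.imwrite('pics/w4c.png',e)
o=robot.get_obs();print(o['position'],proj(p,o['position']+[0,0,.005]))
b=cv2.imread('pics/w4.png');h=cv2.cvtColor(b,cv2.COLOR_BGR2HSV);mm=cv2.inRange(h,(105,120,60),(125,255,255));ys,xs=np.nonzero(mm);print(xs.min(),xs.max(),ys.min(),ys.max())
t=cv2.imread('pics/top0.png',0)
pt=robot.camera_params('top');print(proj(pt,list(ray(p,u,v,.17))))
```

```text
Traceback (most recent call last):
ValueError: attempt to get argmax of an empty sequence
```

Run:
```python
from h import *
p=robot.camera_params('wrist');im=cv2.imread('pics/w4.png',0)
print(im[101,285:345:3])
e=cv2.resize(im[50:155,260:375],None,fx=5,fy=5,interpolation=cv2.INTER_CUBIC);cv2.imwrite('pics/w4c.png',e)
m=((im[60:140,270:360]<115)*255).astype(np.uint8);n,l,s,c=cv2.connectedComponentsWithStats(m)
i=l[41,44];u,v=c[i]+[270,60];print(u,v,s[i]);X=ray(p,u,v,.17);print(X)
o=robot.get_obs();print(o['position'],proj(p,o['position']+[0,0,.005]))
b=cv2.imread('pics/w4.png');h=cv2.cvtColor(b,cv2.COLOR_BGR2HSV);mm=cv2.inRange(h,(105,120,60),(125,255,255));ys,xs=np.nonzero(mm);print(xs.min(),xs.max(),ys.min(),ys.max())
print(proj(robot.camera_params('top'),X))
```

```text
[212 164 181 214 122  82  81  81  80  79  79  78  78  79  78 110 212 162
 142 190]
313.7109634551495 100.734219269103 [ 28  24  33  35 903]
[ 0.58401658 -0.24746885  0.17      ]
[ 0.51032852 -0.24395023  0.26400589] [321.94581507 274.38548537]
254 390 195 323
[419.81492902 200.32855694]
```

View pics/w4c.png

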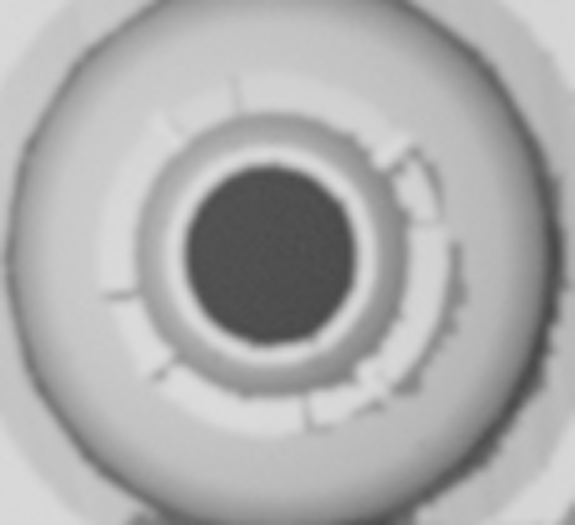

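Run:
```python
from h import *
o0=robot.get_obs()
for k in range(2):
    g,p=snap('wrist','w5.png');im=cv2.cvtColor(g,cv2.COLOR_RGB2GRAY)
    m=((im[60:140,270:360]<115)*255).astype(np.uint8);n,l,s,c=cv2.connectedComponentsWithStats(m)
    i=l[41,44];u,v=c[i]+[270,60];X=ray(p,u,v,.17);print(u,v,s[i],X,p['origin'],robot.get_obs()['position'])
go([X[0],X[1],.205],frame(-.13,0))
```

```text
316.63395810363835 99.2800441014333 [ 30  22  34  35 907] [ 0.58467394 -0.24945553  0.17      ] [ 0.57763786 -0.25305033  0.40706016] [ 0.51020168 -0.24299532  0.26413679]
318.22491730981255 98.8632855567806 [ 32  22  33  35 907] [ 0.58467826 -0.24941216  0.17      ] [ 0.57756342 -0.25200179  0.40714528] [ 0.51029586 -0.24247612  0.26431252]
t 19.95 pos [ 0.5103 -0.2425  0.2643] w 0.0593 F [ 0.7  0.7 -1. ] | cm [ 7.48 -0.21  5.91] deg [-0.2  0.1  0.4] rows 2.3
```

apply_moves --pt "3.7 -0.1 0 0 0 0 0.4" --pt "7.3 -0.2 0 0 0 0 0.4" --pt "7.4 -0.2 3 0 0 0 0.4" --pt "7.4 -0.2 5 0 0 0 0.4" --pt "7.4 -0.2 5 0 0 0 0.4"

```text
time: 20.37
position: [0.5822, -0.2473, 0.2102]
tool_rot: [0.998, -0.061, -0.005, -0.004]
ft_force: [-1.0, 0.8, -1.0]
grip_width: 0.0596
```

apply_moves --pt "0 0 0 0 0 0 0.4" --pt "0 0 0 0 0 0 0.4" --pt "0 0 0 0 0 0 0.4" --pt "0 0 0 0 0 0 0.4"

```text
time: 20.7
position: [0.5854, -0.2513, 0.2167]
tool_rot: [0.998, -0.062, 0.001, -0.0]
ft_force: [0.2, 0.3, 0.4]
grip_width: 0.0593
```

Run:
```python
from h import *
go([.5847,-.2494,.205],frame(-.13,0));go([.5847,-.2494,.19],frame(-.13,0))
```

```text
t 20.7 pos [ 0.5854 -0.2513  0.2167] w 0.0593 F [0.2 0.3 0.4] | cm [-0.09 -0.18  1.17] deg [-0.1 -0.1  0.3] rows 0.3
t 20.7 pos [ 0.5854 -0.2513  0.2167] w 0.0593 F [0.2 0.3 0.4] | cm [-0.1  -0.18  2.67] deg [-0.1 -0.1  0.3] rows 0.6
```

apply_moves --pt "-0.1 -0.2 1 0 0 0 0.4" --pt "-0.1 -0.2 2 0 0 0 0.4" --pt "-0.1 -0.2 2.2 0 0 0 0.4" --pt "-0.1 -0.2 2.2 0 0 0 0.4" --pt "-0.1 -0.2 2.2 0 0 0 0.4"

```text
time: 21.12
position: [0.5837, -0.2489, 0.1922]
tool_rot: [0.998, -0.062, -0.001, -0.002]
ft_force: [0.2, -0.1, -1.0]
grip_width: 0.0589
```

Run:
```python
from h import *
go([.5847,-.2494,.185],frame(-.13,0))
```

```text
t 21.12 pos [ 0.5837 -0.2489  0.1922] w 0.0589 F [ 0.2 -0.1 -1. ] | cm [0.1  0.04 0.72] deg [-0.2  0.1  0.3] rows 0.2
```

apply_moves --pt "0.05 0 0.2 0 0 0 0.4" --pt "0.05 0 0.4 0 0 0 0.4" --pt "0.05 0 0.4 0 0 0 0.4"

```text
time: 21.37
position: [0.5844, -0.249, 0.1886]
tool_rot: [0.998, -0.062, -0.0, -0.001]
ft_force: [0.3, 1.3, -0.9]
grip_width: 0.0596
```

apply_moves --pt "0 0 0.2 0 0 0 0.4" --pt "0 0 0.3 0 0 0 0.4" --pt "0 0 0.3 0 0 0 0.4"

```text
time: 21.62
position: [0.5848, -0.2493, 0.1859]
tool_rot: [0.998, -0.062, 0.0, -0.001]
ft_force: [0.5, -0.5, -0.2]
grip_width: 0.0593
```

apply_moves --pt "0 0 0.2 0 0 0 0.4" --pt "0 0 0.3 0 0 0 0.4" --pt "0 0 0.3 0 0 0 0.4"

```text
time: 21.87
position: [0.585, -0.2494, 0.1833]
tool_rot: [0.998, -0.062, 0.001, -0.001]
ft_force: [1.7, -1.1, 2.2]
grip_width: 0.0592
```

apply_moves --pt "0 0 0.15 0 0 -5 0.4" --pt "0 0 0.2 0 0 -10 0.4" --pt "0 0 0.2 0 0 -15 0.4"

```text
time: 22.12
position: [0.5848, -0.2492, 0.1808]
tool_rot: [0.998, 0.071, 0.0, -0.001]
ft_force: [0.8, -1.8, 1.5]
grip_width: 0.0593
```

apply_moves --pt "0 0 0.1 0 0 -5 0.4" --pt "0 0 0.2 0 0 -10 0.4" --pt "0 0 0.3 0 0 -15 0.4"

```text
time: 22.37
position: [0.586, -0.2497, 0.1814]
tool_rot: [0.98, 0.199, 0.002, 0.0]
ft_force: [-2.7, 1.6, 21.5]
grip_width: 0.0592
```

apply_moves --pt "0 0 -0.1 0 0 -6 0.4" --pt "0 0 -0.1 0 0 -12 0.4" --pt "0 0 -0.1 0 0 -18 0.4"

```text
time: 22.62
position: [0.5861, -0.2494, 0.1827]
tool_rot: [0.936, 0.351, 0.002, 0.0]
ft_force: [-0.8, 2.6, 18.2]
grip_width: 0.0592
```

apply_moves --pt "0 0 -0.05 0 0 -6 0.4" --pt "0 0 -0.1 0 0 -12 0.4" --pt "0 0 -0.1 0 0 -18 0.4"

```text
time: 22.87
position: [0.5848, -0.2485, 0.1811]
tool_rot: [0.87, 0.494, 0.001, -0.001]
ft_force: [0.2, -0.2, -1.2]
grip_width: 0.0588
```

apply_moves --pt "0 0 0.2 0 0 0 0.4" --pt "0 0 0.4 0 0 0 0.4" --pt "0 0 0.5 0 0 0 0.4"

```text
time: 23.12
position: [0.5841, -0.2488, 0.1752]
tool_rot: [0.872, 0.49, 0.0, -0.002]
ft_force: [-2.2, 1.5, 10.3]
grip_width: 0.0591
```

apply_moves --pt "0 0 0.15 0 0 0 0.4" --pt "0 0 0.15 0 0 0 0.4" --pt "0 0 0.15 0 0 0 0.4"

```text
time: 23.37
position: [0.5841, -0.2487, 0.1751]
tool_rot: [0.872, 0.49, 0.0, -0.001]
ft_force: [-3.4, 1.8, 12.2]
grip_width: 0.059
```

apply_moves --pt "0 0 0.05 0 0 7 0.4" --pt "0 0 0.1 0 0 14 0.4" --pt "0 0 0.15 0 0 21 0.4"

```text
time: 23.62
position: [0.5855, -0.2498, 0.1737]
tool_rot: [0.947, 0.321, 0.001, 0.0]
ft_force: [-1.1, -0.8, 8.7]
grip_width: 0.0592
```

apply_moves --pt "0 0 0.05 0 0 7 0.4" --pt "0 0 0.1 0 0 14 0.4" --pt "0 0 0.15 0 0 21 0.4"

```text
time: 23.87
position: [0.5848, -0.2502, 0.1723]
tool_rot: [0.99, 0.143, 0.0, 0.0]
ft_force: [-2.5, -1.2, 10.6]
grip_width: 0.0591
```

Run:
```python
from h import *
go([.5847,-.2494,.1706],frame(-.13,0)); o=robot.get_obs();print(o['moment'],o['q'].round(2))
```

```text
t 23.87 pos [ 0.5848 -0.2502  0.1723] w 0.0591 F [-2.5 -1.2 10.6] | cm [ 0.02 -0.08  0.17] deg [ 0.  -0.  23.9] rows 3.3
[-0.03949561  0.73437858  0.0442633 ] [-0.58  0.62  1.47  0.    1.05  0.7 ]
```

apply_moves --pt "0 0 0.05 0 0 7 0.4" --pt "0 0 0.1 0 0 14 0.4" --pt "0 0 0.12 0 0 18 0.4"

```text
time: 24.12
position: [0.5843, -0.2496, 0.171]
tool_rot: [1.0, -0.014, -0.0, -0.001]
ft_force: [-3.2, -0.4, 12.1]
grip_width: 0.0595
```

apply_moves --pt "0 0 0.03 0 0 5 0.4" --pt "0 0 0.06 0 0 9 0.4"

```text
time: 24.28
position: [0.5852, -0.2495, 0.1703]
tool_rot: [0.996, -0.09, 0.001, -0.0]
ft_force: [-0.5, 1.3, 8.3]
grip_width: 0.0584
```

Run:
```python
from h import *
go([.5847,-.2494,.1706],frame(-.13,0)); o=robot.get_obs();print(o['moment'],o['q'].round(2))
```

```text
t 24.28 pos [ 0.5852 -0.2495  0.1703] w 0.0584 F [-0.5  1.3  8.3] | cm [-0.05 -0.   -0.03] deg [-0.1 -0.1 -2.9] rows 0.4
[0.04458399 0.25184662 0.64974802] [-0.58  0.62  1.47  0.    1.05  1.17]
```

apply_moves --pt "0 0 0 0 0 4 0.4" --pt "0 0 0 0 0 4 0.4" --pt "0 0 0 0 0 0 0.4"

```text
time: 24.53
position: [0.5854, -0.2496, 0.1702]
tool_rot: [0.996, -0.089, 0.001, -0.0]
ft_force: [-1.4, 0.9, 9.6]
grip_width: 0.0585
```

Run:
```python
from h import *
go([.5847,-.2494,.1706],frame(-.13,0)); o=robot.get_obs();print(o['moment'])
```

```text
t 24.53 pos [ 0.5854 -0.2496  0.1702] w 0.0585 F [-1.4  0.9  9.6] | cm [-0.07 -0.01 -0.04] deg [-0.1 -0.1 -2.8] rows 0.4
[-0.00640714  0.35146352 -0.1927692 ]
```

apply_moves --pt "0 0 -0.1 0 0 0 1" --pt "0 0 -0.1 0 0 0 1" --pt "0 0 -0.1 0 0 0 1" --pt "0 0 -0.1 0 0 0 1" --pt "0 0 -0.1 0 0 0 1"

```text
time: 24.95
position: [0.5841, -0.2487, 0.1688]
tool_rot: [0.996, -0.089, -0.001, -0.002]
ft_force: [0.2, 0.6, -0.7]
grip_width: 0.0828
```

apply_moves --pt "0 0 -3 0 0 0 1" --pt "0 0 -7 0 0 0 1" --pt "0 0 -10 0 0 0 1" --pt "0 0 -10 0 0 0 1"

```text
time: 25.28
position: [0.588, -0.2513, 0.2767]
tool_rot: [0.996, -0.088, 0.006, 0.002]
ft_force: [0.8, -1.1, 1.2]
grip_width: 0.0867
```

apply_moves --pt "-12 0 0 0 0 0 1" --pt "-12 0 0 0 0 0 1" --pt "-12 0 0 0 0 0 1" --pt "-12 0 0 0 0 0 1" --pt "-12 0 0 0 0 0 0.5"

```text
time: 25.7
position: [0.4642, -0.227, 0.2691]
tool_rot: [0.996, -0.089, -0.001, -0.002]
ft_force: [0.8, 0.1, 0.3]
grip_width: 0.0845
```

Run:
```python
from h import *
go([.44,-.25,.25],frame(-.13,0)); snap('scene','s2.png');_,p=snap('wrist','w6.png');snap('top','t2.png')
print(p['origin'].tolist(),p['rotation'].tolist(),robot.get_obs()['position'])
a=cv2.imread('pics/s2.png')[80:220,190:390];w=cv2.imread('pics/w6.png')[:260]
o=np.zeros((600,800,3),np.uint8);o[:280,:400]=cv2.resize(a,(400,280));o[290:550,:640]=w
t=cv2.imread('pics/t2.png')[175:270,380:450];o[:285,420:630]=cv2.resize(t,(210,285))
cv2.imwrite('pics/c2.png',o)
```

```text
t 25.7 pos [ 0.4642 -0.227   0.2691] w 0.0845 F [0.8 0.1 0.3] | cm [-1.97  2.7   1.9 ] deg [-0.2  0.2 -2.8] rows 0.9
[0.5326629572355129, -0.24047626698062882, 0.4128670568800033] [-0.6366781003065705, 0.760797458005531, 0.09716285275266394, -0.07992249074761698] [ 0.46774734 -0.22894403  0.26985911]
```

View pics/c2.png

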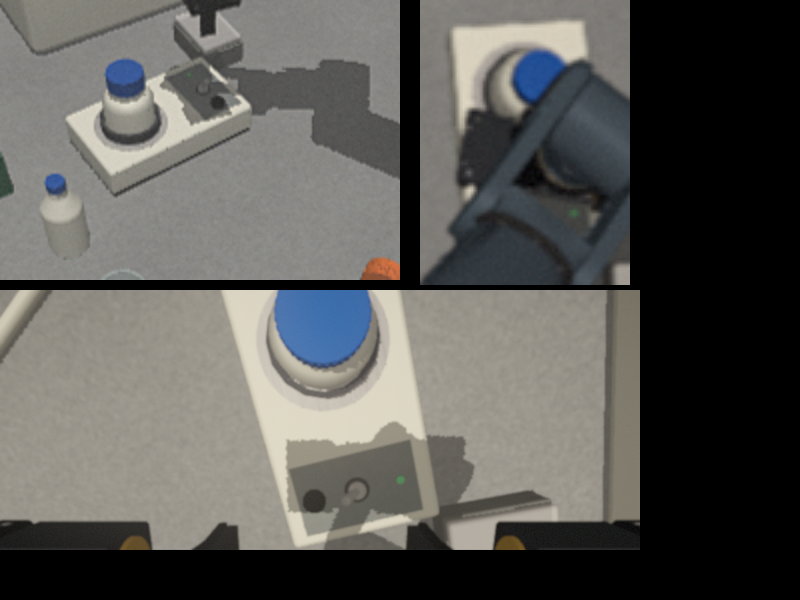

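Run:
```python
from h import *
p=dict(robot.camera_params('wrist'));p['origin']=np.array([0.53266,-0.240476,0.412867]);p['rotation']=[-0.6366781003065705, 0.760797458005531, 0.09716285275266394, -0.07992249074761698]
b=ray(p,357,200,.063);t=ray(p,347,209,.093);print(b,t)
d=np.array([.5847,-.2494])-b[:2];print(np.linalg.norm(d),np.arctan2(d[1],d[0]))
s=.05;print('pred tip',b[0]-.0139*np.sin(s),b[1]+.0139*np.cos(s))
go([b[0],b[1]+.05,.2],frame(.05+np.pi/2,0))
go([b[0],b[1]+.05,.2],frame(.05,0))
print(robot.get_obs()['q'].round(2))
```

```text
[ 0.43967623 -0.25924135  0.063     ] [ 0.44068423 -0.24706272  0.093     ]
0.14535730324682522 0.06775639891035042
pred tip 0.43898152124060286 -0.24535872460870178
t 25.85 pos [ 0.4677 -0.2289  0.2699] w 0.0756 F [-0.5 -0.1  0.5] | cm [-3.12 -1.43  6.98] deg [ 0.00e+00 -1.00e-01 -1.03e+02] rows 14.4
t 25.85 pos [ 0.4677 -0.2289  0.2699] w 0.0756 F [-0.5 -0.1  0.5] | cm [-3.12 -1.43  6.98] deg [ -0.1  -0.1 -13. ] rows 1.9
[-0.67  0.35  1.66  0.    1.13  1.08]
```

apply_moves --pt "-3.5 -1.9 5 0 0 -13 0" --pt "-3.5 -1.9 5 0 0 -13 0" --pt "-3.5 -1.9 5 0 0 -13 0" --pt "-3.5 -1.9 5 0 0 -13 0" --pt "-3.5 -1.9 5 0 0 -13 0"

```text
time: 26.27
position: [0.4378, -0.2048, 0.2206]
tool_rot: [1.0, 0.024, 0.002, 0.0]
ft_force: [-0.5, -0.9, 0.7]
grip_width: 0.0426
```

apply_moves --pt "0 0 0 0 0 0 0" --pt "0 0 0 0 0 0 0" --pt "0 0 0 0 0 0 0" --pt "0 0 0 0 0 0 0" --pt "0 0 0 0 0 0 0"

```text
time: 26.68
position: [0.4355, -0.2034, 0.22]
tool_rot: [1.0, 0.025, 0.0, -0.001]
ft_force: [-0.5, -0.0, -0.1]
grip_width: 0.0095
```

Run:
```python
from h import *
go([.4393,-.205,.097],frame(.06,0))
```

```text
t 26.68 pos [ 0.4355 -0.2034  0.22  ] w 0.0095 F [-0.5 -0.  -0.1] | cm [ 0.36  0.2  12.3 ] deg [-0.1 -0.  -0.6] rows 3.0
```

apply_moves --pt "0.4 0 4 0 0 0 0" --pt "0.4 0 8 0 0 0 0" --pt "0.4 0 11 0 0 0 0" --pt "0.4 0 12.2 0 0 0 0" --pt "0.4 0 12.2 0 0 0 0"

```text
time: 27.1
position: [0.4376, -0.2015, 0.095]
tool_rot: [1.0, 0.025, -0.003, -0.003]
ft_force: [0.5, 1.0, 0.5]
grip_width: 0.0007
```

apply_moves --pt "0 0 0 0 0 0 0" --pt "0 0 0 0 0 0 0" --pt "0 0 0 0 0 0 0"

```text
time: 27.35
position: [0.4402, -0.2033, 0.0991]
tool_rot: [1.0, 0.025, 0.001, -0.0]
ft_force: [-0.3, 0.0, -0.3]
grip_width: 0.0006
```

Run:
```python
from h import *
go([.4393,-.23,.097],frame(.06,0))
```

```text
t 27.35 pos [ 0.4402 -0.2033  0.0991] w 0.0006 F [-0.3  0.  -0.3] | cm [-0.22  2.66  0.2 ] deg [-0.  -0.1 -0.6] rows 0.6
```

apply_moves --pt "0 1 0.2 0 0 0 0" --pt "0 2 0.2 0 0 0 0" --pt "0 2.7 0.2 0 0 0 0" --pt "0 3.2 0.2 0 0 0 0"

```text
time: 27.68
position: [0.441, -0.2353, 0.0962]
tool_rot: [1.0, 0.024, 0.0, -0.002]
ft_force: [1.5, 4.9, 3.8]
grip_width: 0.0003
```

apply_moves --pt "0 0.5 0 0 0 0 0" --pt "0 1 0 0 0 0 0" --pt "0 1.2 0 0 0 0 0" --pt "0 1.2 0 0 0 0 0"

```text
time: 28.02
position: [0.4419, -0.2479, 0.0956]
tool_rot: [1.0, 0.025, 0.0, -0.0]
ft_force: [-1.0, -0.5, -0.4]
grip_width: 0.0003
```

apply_moves --pt "0 -2 0 0 0 0 0" --pt "0 -4 0 0 0 0 0" --pt "0 -5 -3 0 0 0 0" --pt "0 -5 -7 0 0 0 0" --pt "0 -5 -10 0 0 0 0"

```text
time: 28.43
position: [0.4388, -0.1961, 0.197]
tool_rot: [1.0, 0.026, -0.0, -0.001]
ft_force: [0.3, -0.8, 0.7]
grip_width: 0.0006
```

apply_moves --pt "-2 -3 -8 0 0 0 0" --pt "-2 -3 -8 0 0 0 0" --pt "-2 -3 -8 0 0 0 0" --pt "-2 -3 -8 0 0 0 0" --pt "-2 -3 -8 0 0 0 0"

```text
time: 28.85
position: [0.4174, -0.1681, 0.2756]
tool_rot: [1.0, 0.025, 0.0, -0.001]
ft_force: [-0.2, 0.9, 0.2]
grip_width: 0.0003
```

Run:
```python
from h import *
print(robot.get_obs()['position'],robot.get_obs()['ft_force'].round(1))
_,p=snap('wrist','w7.png');snap('scene','s3.png')
P=np.array([.4397,-.2592,.064])
for a in(.45,-.45): print(proj(p,P+[0,.032*np.sin(a),.032*np.cos(a)]))
a=cv2.imread('pics/s3.png')[80:300,190:450];w=cv2.imread('pics/w7.png')[:300]
o=np.zeros((600,780,3),np.uint8);o[:300,:355]=cv2.resize(a,(355,300));o[300:,:640]=w
cv2.imwrite('pics/c3.png',o)
```

```text
[ 0.41738986 -0.16814079  0.27560585] [-0.2  0.9  0.2]
[406.70513057 165.57819363]
[436.57070394 167.10342696]
```

View pics/c3.png

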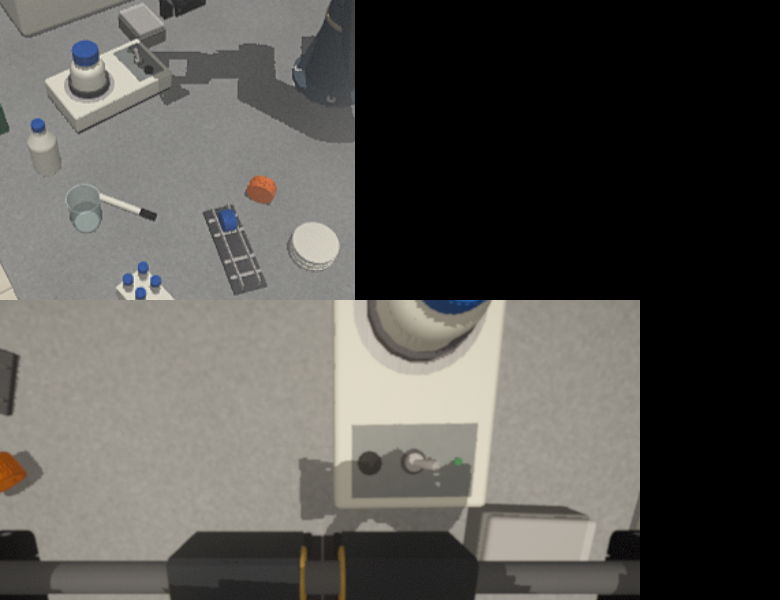

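Run:
```python
from rig import robot
print(robot.hand_in(), robot.get_obs()['time'])
```

```text
the job is handed in; nothing more can be done
the job is handed in; nothing more can be done
```

The job is handed in at about 29 s of the 72 s allowed. The cap is screwed onto the bottle and let go, and the toggle is flipped. No verdict was reported.

**What I did:** I took the large cap from the rack and set it mouth-down on the bench at about (0.471, -0.007), then let go. I took it again by the rim, with one extra squeeze at 90° first to centre it. On the neck I turned it counter-clockwise until it dropped, then about 69° clockwise to the hard stop. After letting go I pushed the toggle over with closed fingers.

**Last checks:**
- **Thread:** The drop ended at about -10 mm and home at about -15 mm relative to the neck point. These come from the gripper height (nominal drop -10 mm, home -14.7 mm) and assume the cap did not slip in the grip. The sink of 0.07 mm/deg matched the thread, and the twisting moment rose to about 0.65 N m at the stop.
- **Toggle:** Its tip shows at pixel (435, 163) in the wrist picture, against (437, 167) predicted for the "on" end. The push force fell to zero as it went over.
- **Bystanders:** The beaker, tube rack, wash bottle, dishes, marker and small cap look unmoved in the last scene picture, by eye only. I did not check the tip box.

**What went wrong on the way:** The first attempt to lay the cap down, reaching straight ahead, ran into wrist limits, so I turned the tool and approached from the far left instead. One move call with six rows was refused before it moved anything.

The cap's final height and tilt were not measured again after release; I only looked at it in the pictures.

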